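Nudge the lid back into the red lacquer pot

ROBOT

A 6-joint arm with a two-finger parallel gripper is mounted at the origin on the work surface. World frame = base frame: x ahead of the robot, y to its left, z up, the work surface at z = 0. Lengths are in m, angles in rad, forces in N, time in s.
With the tool pointing down it reaches from about 0.4 to 0.925 m from the base axis. Payload 3.4 kg.
Tool frame: the origin (TCP) lies at the very end of the fingers, on their centre line; the grasp point (between the pads) lies 19 mm behind it; z points along the fingers, y is the direction in which the jaws open and shut (so a half turn about z gives the same grasp; the last joint's range is limited). The gripper opens to 85 mm and grips with 20 to 120 N. Pads are 22 mm wide; open, the fingers measure 114 mm over their backs; the gripper's body (76 mm by 85 mm) begins 54 mm behind the grasp point. The pads swing forward as they close: fully open they stand 13 mm farther back than shut.
Start: joints at [1.169, 0.307, 1.506, -0, 1.328, -0.073], TCP at [0.185, 0.544, 0.207] pointing down, gripper open.
Joint ranges: [-3.12, 3.12], [-1.05, 2.28], [0.14, 2.33], [-1.42, 4.57], [0.1, 2.73], [-2.68, 2.68]. Speed limits (rad/s): [2.57, 2.57, 3.14, 3.14, 3.14, 3.14].

INTERFACE

Orientations are given as a unit quaternion [w, x, y, z].
In Python, from bench import * gives the robot as it stands. The module is installed in compiled form; this text tells all that it offers.
- The arm moves only by the tool play_rows, never from a script. Its arguments are lists of equal length, an entry for each row: "gripper": the opening, from -1 (shut) to 1 (fully open); "translation": the shift along the tool's x, y, z in m, a list of three; "dr": the turn, a rotation vector about the tool's x, y, z in degrees, a list of three. A call has 1 to 20 rows; each row is the pose to reach, as a shift and turn from the pose measured when the call began, along the tool's axes at that moment; what a row does not reach only later rows make up. A row lasts 1/12 s, in which the tool goes at most 41.7 mm and 7.16 degrees, less where a joint would pass 70% of its speed; a pose out of reach is approached as far as the arm can. A call with a gripper value outside its range is refused whole. The fingers move at their own pace and stop on an object; "newtons" is the grip in N (left out, the last holds). Time passes only in rows, so rows that repeat a pose let the fingers close. It gives the time, the measured TCP pose, the force and the opening at its end, in the units of the state.
- get_obs(): the state, without advancing time (a new reading comes with each control period).
- capture(name): name is "side" or "top" or "wrist"; returns a dict with "img" (400x640x3 uint8, red, green, blue), "range_z" (400x640 float32, m along the optical axis (not along the pixel's ray), 0 where there is no reading), "fx", "fy", "cx", "cy" (pixels), "dist_coeffs" ([k1, k2, p1, p2, k3] as OpenCV has them; the pictures are not rectified), "eye" and "orientation" of the camera in the world. Camera axes: x right, y up, looking along -z (the intrinsics and any distortion apply to the point x, -y, -z); pixel columns grow to the right and rows downward; lengths in m; the calibration is good to about 2 mm. A picture is of the moment at which its call begins.
- hand_in(): hands the job in, once; it reports no verdict.
The state is a dict: "time": time; "joints": joint angles; "dq": joint speeds; "effort": joint torques, N m; "ee_pos": TCP position; "eef_rot": TCP orientation; "wrist_force": force on the tool from outside, world axes, zero at the start; "ft_torque": the same for the moment, N m; "grip_width": finger opening in m.
Only numpy, scipy, OpenCV 4.12 (cv2) and the standard library are available. Lean on these libraries where they do the work, as an engineer would, in place of code of your own. Each camera call takes 0.05 s, during which the arm holds its last target.

TASK

The lid of the red lacquer pot was left pushed aside on the rim. With your fingertips, push it back across the rim until it drops into its seat and lies flush all round, without picking the lid up and without shoving the pot from its place. The bowls on the plank are wet, so do not touch them, and leave everything else where it is.

Things in the scene. Friction and masses are not known exactly. Their poses are not given: they have to be found in the camera images.
- red_lid: Lid of the red pot, lying off-centre on its rim, overhanging one side by 13 to 27 mm: a plain flat light-wood disc, 104 mm across, 9 mm thick, 0.07 kg, no knob. Origin: centre of its underside; z up. Pushed to within about 15 mm of the pot's axis it tips, leading edge down on the ledge, trailing edge up to 10 mm above the rim; it drops flat once the trailing edge is inside the rebate.
- red_pot: The red lacquer pot: loose, round, wooden, two pale hoops, red band under the rim, red inside; 126 mm across, 88 mm high, 1.2 kg. Origin: centre of its underside; z up. Flat rim 9 mm wide (radius 54 to 63 mm). Inside the rim is the lid's seat: a round rebate 108 mm across, 9 mm deep, with a flat ledge 23 mm wide; the open mouth inside the ledge is 62 mm across.
- red_pot_seat (a point): Centre of the red pot's seat at the height of the ledge, on the pot's axis, 9 mm below the rim top and 79 mm above the pot's underside. The seated lid's origin lies here within the 2 mm play, its top level with the rim.
- black_pot: A second loose pot of the same make and size with a black band under the rim, already closed. Not part of the job. Origin: centre of its underside.
- black_lid: Lid of the black pot, the same disc as the red pot's lid, lying flush in its seat. Not part of the job. Origin: centre of its underside.
- bowl1: One of three freshly lacquered (wet) red bowls standing upside down in a row on the wooden plank at the far side of the table: a cone 156 mm across at the bottom, 67 mm across the foot ring on top, 80 mm high; the plank's top is 30 mm above the table. Not to be touched. Origin: centre of its lower rim plane.
- bowl2: One of three freshly lacquered (wet) red bowls standing upside down in a row on the wooden plank at the far side of the table: a cone 156 mm across at the bottom, 67 mm across the foot ring on top, 80 mm high; the plank's top is 30 mm above the table. Not to be touched. Origin: centre of its lower rim plane.
- bowl3: One of three freshly lacquered (wet) red bowls standing upside down in a row on the wooden plank at the far side of the table: a cone 156 mm across at the bottom, 67 mm across the foot ring on top, 80 mm high; the plank's top is 30 mm above the table. Not to be touched. Origin: centre of its lower rim plane.
- brush: Flat lacquer brush, 187 mm long, 44 mm wide, 9 mm thick, amber wood with dark red hair to +x, lying across a low white rest 14 mm high on the robot's side. Bystander. Origin: on its underside at the shoulder, 107 mm from the handle's end.
- spatula: Light-wood spatula, 185 mm long, 40 mm wide, 5 mm thick, lying on the black mixing slab (18 mm high) on the left. Bystander. Origin: on its underside, 105 mm from the handle's end.
- saucer: White china saucer, 104 mm across, 22 mm high, on the right. Bystander. Origin: centre of its underside.
- bottle: Brown glass bottle with a black cap, 60 mm across, 130 mm high, on the right. Bystander. Origin: centre of its underside.

How it is judged:
By the outcome, as a careful person would: the job done as asked, in the order asked, and still so for the second after the job is handed in, with the robot touching nothing.
It also fails if it takes over 35 s, if anything falls off the work surface, if the arm or the gripper's body presses on something with over 40 N, if the wrist force passes 120 N, or if a joint passes its speed limit or range.

## Working session

There is one attempt and no reset: what is moved stays moved. The work goes in short steps, Python scripts to look and compute and a tool call to move; the robot and the scene stay as the last step left them, time stands still between calls to the robot, and variables do not carry over. Pictures are saved under pics/ and viewed, and the job is handed in when it is done.

Besides the shell and the picture viewer there is one more tool, called after ">>>" as name(argument=value, ...) on one line, values as JSON. play_rows: Moves the arm, as the interface text tells. Its arguments: {"type":"object","properties":{"gripper":{"type":"array"},"translation":{"type":"array"},"dr":{"type":"array"},"newtons":{"type":"number"}},"required":["gripper","translation","dr"]}

```bash
mkdir -p pics; cat > h.py <<'E'
from bench import *
import numpy as np, cv2
from scipy.spatial.transform import Rotation as R
def q2R(q): return R.from_quat([q[1],q[2],q[3],q[0]]).as_matrix()
def snap(n,f):
    c=capture(n); cv2.imwrite('pics/'+f,c['img'][:,:,::-1]); np.save('pics/'+f+'.npy',c,allow_pickle=True); return c
def rays(c,uv):
    K=np.array([[c['fx'],0,c['cx']],[0,c['fy'],c['cy']],[0,0,1]])
    p=cv2.undistortPoints(np.asarray(uv,float).reshape(-1,1,2),K,np.array(c['dist_coeffs'],float)).reshape(-1,2)
    d=np.c_[p[:,0],-p[:,1],-np.ones(len(p))]
    return np.array(c['eye']),d@q2R(c['orientation']).T
def onplane(c,uv,z):
    e,d=rays(c,uv); return e+d*((z-e[2])/d[:,2])[:,None]
def cloud(c):
    v,u=np.mgrid[0:400,0:640]; e,d=rays(c,np.c_[u.ravel(),v.ravel()])
    return (e+d*c['range_z'].reshape(-1,1)).reshape(400,640,3)
E
python3 - <<'E'
from h import *
for n in ['top','side']:
    c=snap(n,n+'0.png'); print(n,c['eye'],c['orientation'],c['fx'],c['dist_coeffs'])
o=get_obs(); print(o)
E
```

```text
top [ 0.41798897 -0.00448284  1.34757682] [-0.69642362 -0.04718125  0.03795216  0.71507181] 367.7933678692872 [-0.07405058  0.          0.          0.          0.        ]
side [ 0.17211296 -1.10476697  0.83628881] [ 0.86060181  0.4767038  -0.08707528 -0.15663942] 437.72905984047037 [-0.0171241  0.         0.         0.         0.       ]
{'time': 0.1, 'joints': array([ 1.16949909e+00,  3.07484216e-01,  1.50755704e+00,  2.24170681e-05,
        1.32842466e+00, -7.35201043e-02]), 'dq': array([-0.00022431, -0.00087308, -0.00510713, -0.00179019, -0.00106743,
       -0.00083084]), 'effort': array([ 4.86090357e-05, -4.58522630e+01, -2.52611589e+01, -7.90952345e-05,
        5.65655617e-03,  6.98413359e-06]), 'ee_pos': array([0.18487153, 0.54374304, 0.20637583]), 'eef_rot': array([-2.30854669e-04,  1.63158484e-01,  9.86599428e-01, -9.07800904e-04]), 'wrist_force': array([ 0.49783479,  0.63813756, -0.55147768]), 'ft_torque': array([-0.03819723, -0.04156264,  0.04400518]), 'grip_width': 0.08520544105387863}
```

View pics/top0.png

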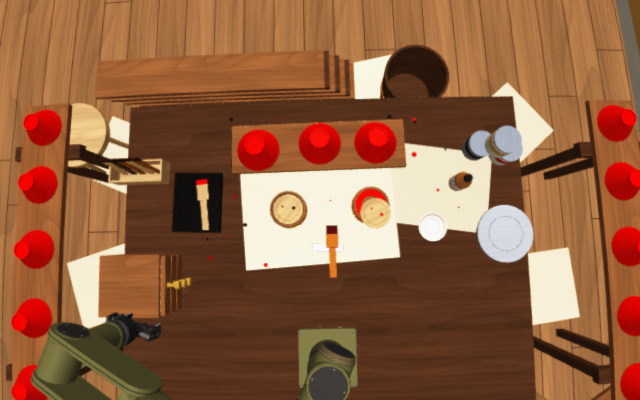

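View pics/side0.png

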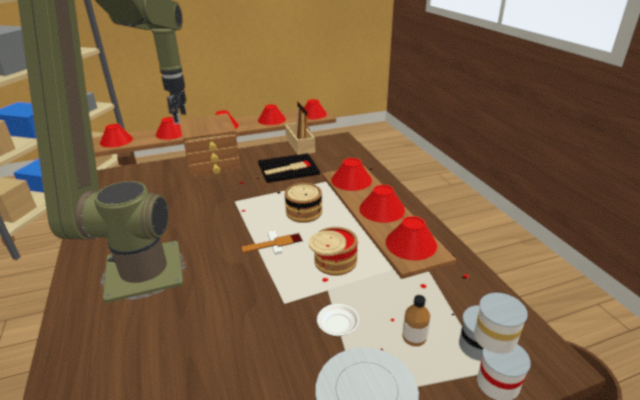

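The top view shows the red pot at about (371,205). Its lid is pushed toward the robot and slightly right, at about (376,212). The black pot is at (289,209), the brush at (333,245) and the saucer at (432,227).

```bash
python3 - <<'E'
from h import *
c=np.load('pics/top0.png.npy',allow_pickle=True).item()
im=c['img'][:,:,::-1]
crop=im[175:245,335:410]; cv2.imwrite('pics/z1.png',cv2.resize(crop,None,fx=8,fy=8,interpolation=cv2.INTER_NEAREST))
c2=np.load('pics/side0.png.npy',allow_pickle=True).item()
cv2.imwrite('pics/z2.png',cv2.resize(c2['img'][215:285,295:370,::-1],None,fx=8,fy=8,interpolation=cv2.INTER_NEAREST))
P=cloud(c)
np.set_printoptions(precision=4,suppress=True)
z=P[...,2]; print((z[185:230:2,350:396:2]*1000).astype(int))
# depth-based: lid top 97 mm ; rim 88
reg=np.zeros(z.shape,bool); reg[180:235,345:400]=1
for lo,hi in [(.0925,.102),(.082,.0925)]:
    m=reg&(z>lo)&(z<hi); q=P[m]; print(lo,m.sum(),q.mean(0),q.min(0),q.max(0))
E
```

```text
[[   3    1   -3    3    0    0    0    1    4    0    5    4    4    1
    -1    2    5    2    0   -5    1   -3   -1]
 [   5    2    3    0    4    0    0   82   84   89   86   88   87   86
     6    0    3    4    0    0   -4    1    3]
 [   2    0    0    3    0    5   86   85   90   80   81   75   76   90
    90   86    3    3   -1    0    0    1    2]
 [   4    0    0    1   83   88   84   81   81   79   79   80   82   82
    77   93   91    0    0    2    1    1   -1]
 [   4    3    2    4   84   82   82   80   81   81   78   76   83   80
    78   81   85   91    2    2    3    0    1]
 [   0    1    3   89   87   82   78   81   81   81   80   77   79   78
    82   78   76   91   85    0    2    1    1]
 [  -5   -1   85   90   79   80   79   77   20   23   18   19   22   72
    78   74   81   82   88    2    2   -1   -2]
 [   6   -2   88   90   82   81   79   23   22   21   96  100  100   97
    92   95   81   80   90    2   -4    8    2]
 [  -3   23   84   78   79   83   82   24   96   94   97   95  100   94
    98   96   99   97   89   89    2   -3   -4]
 [   3   51   88   8
[... 1137 characters left out ...]
6  103   99   95   96    1    4    2    0]
 [   0    5   -2    3    0    2    2    0  100   96   98   99   96   95
    98   97   97   98   94    0    4   -2    1]
 [   2    6    0   -1    1    5    1    0    4   97   99   99   95   96
    99   92  101    1 1347    1   10    2    0]
 [   5   -2    2    2   -1   -1    3   -3    4    2    3   98   99   97
    99    6    4    0    1    1    4   -2    1]
 [   7    0   -3   -3    4   -2    1    1    9   -1    1    2    3   -1
     4    4    0    0    3    2    2    2    7]]
0.0925 668 [ 0.5044 -0.1755  0.0976] [ 0.454  -0.2264  0.0925] [ 0.592  -0.1014  0.1019]
0.082 270 [ 0.5525 -0.1509  0.0871] [ 0.455  -0.2228  0.082 ] [ 0.5969 -0.1017  0.0923]
```

```bash
ls pics
```

```text
side0.png
side0.png.npy
top0.png
top0.png.npy
z1.png
z2.png
```

View pics/z1.png

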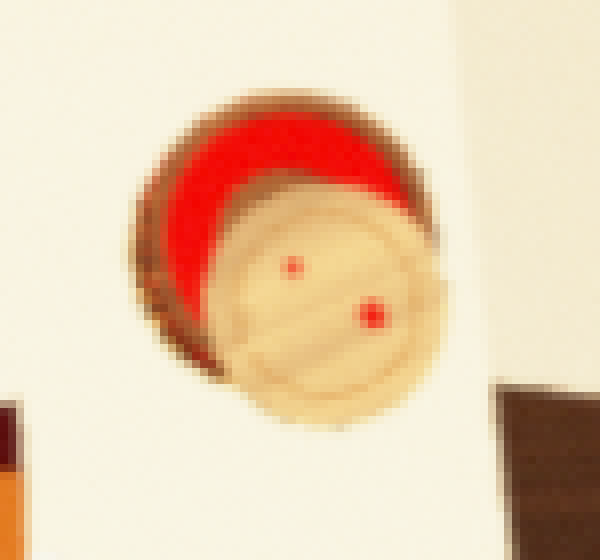

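View pics/z2.png

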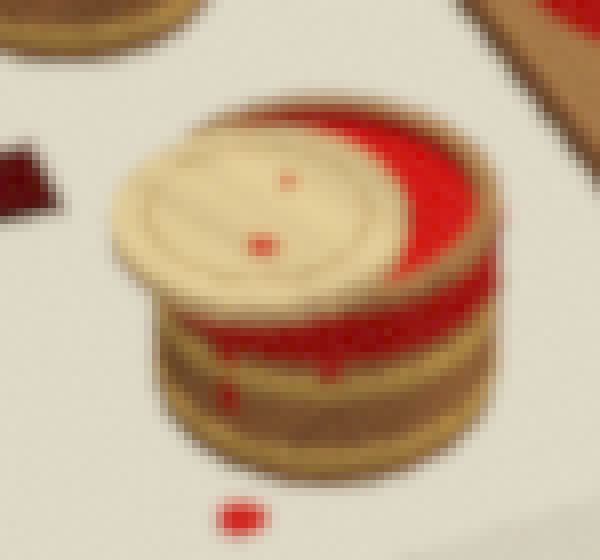

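```bash
python3 - <<'E'
from h import *
from scipy.optimize import least_squares
c=np.load('pics/top0.png.npy',allow_pickle=True).item()
P=cloud(c); z=P[...,2]
reg=np.zeros(z.shape,bool); reg[180:235,345:400]=1
def edge(mask,zz):
    m=mask.astype(np.uint8); cs,_=cv2.findContours(m,cv2.RETR_EXTERNAL,cv2.CHAIN_APPROX_NONE); k=max(cs,key=cv2.contourArea)[:,0,:]
    return k
def fit(q,r,x0):
    s=least_squares(lambda p:np.hypot(*(q[:,:2]-p).T)-r,x0,loss='soft_l1',f_scale=.002); return s.x,np.abs(s.fun).mean()
# lid top: cleaned depth (median)
zm=cv2.medianBlur(z.astype(np.float32),3)
lid=reg&(zm>.0935)&(zm<.2); lid=cv2.morphologyEx(lid.astype(np.uint8),cv2.MORPH_OPEN,np.ones((5,5)))
k=edge(lid,.097); print('lid',fit(onplane(c,k,.097),.0505,[.5,-.17]))
up=reg&(zm>.06); u=edge(up,.088); q=onplane(c,u,.088)
for r in (.0615,.063):
    L=fit(onplane(c,k,.097),.0505,[.5,-.17])[0]
    far=np.hypot(*(q[:,:2]-L).T)>.062
    print('pot far edge',far.sum(),fit(q[far],r,[.53,-.16]))
# rim points by depth
m=reg&(z>.03)&(z<.0925)
hsv=cv2.cvtColor(c['img'],cv2.COLOR_RGB2HSV)
red=reg&((hsv[...,0]<6)|(hsv[...,0]>174))&(hsv[...,1]>170)&(hsv[...,2]>80)
q=P[red&(z>.07)]; print('red ledge',len(q),q.mean(0),q.min(0),q.max(0))
E
```

```text
lid (array([ 0.50346398, -0.17580593]), np.float64(0.0013634355976836609))
pot far edge 60 (array([ 0.53425341, -0.16253266]), np.float64(0.0009361405504387648))
pot far edge 60 (array([ 0.53261711, -0.16341307]), np.float64(0.001052276907400958))
red ledge 270 [ 0.55731367 -0.15355035  0.08108937] [ 0.48428083 -0.21437498  0.07059819] [ 0.58743499 -0.10896871  0.10054087]
```

The lid centre is about (0.503,-0.176) and the pot axis about (0.533,-0.163). That is a 33 mm offset, or 22 mm of overhang, which fits the stated 13 to 27 mm. I'll travel to a stage behind the lid in two legs and then refine the measurement with the wrist camera.

```bash
cat >> h.py <<'E'
def togo(target,ang=None):
    o=get_obs(); M=q2R(o['eef_rot']); d=M.T@(np.array(target)-o['ee_pos'])
    a=np.degrees(np.arctan2(M[1,0],M[0,0])); r=None
    if ang is not None:  # world tool-x heading wanted, tool straight down
        a2=np.radians(ang); W=np.array([[np.cos(a2),np.sin(a2),0],[np.sin(a2),-np.cos(a2),0],[0,0,-1]])
        r=R.from_matrix(M.T@W).as_rotvec(degrees=True)
    print('shift',np.round(d,4),'heading',round(a,2),'turn',None if r is None else np.round(r,2))
E
python3 - <<'E'
from h import *
togo([.44,.22,.24],92)
E
```

```text
shift [-0.3458 -0.2244 -0.0333] heading 161.22 turn [-1.000e-01  6.000e-02  6.922e+01]
```

>>> play_rows(gripper=[-1,-1,-1,-1,-1,-1,-1,-1,-1,-1,-1,-1,-1,-1], translation=[[-0.346,-0.224,-0.033],[-0.346,-0.224,-0.033],[-0.346,-0.224,-0.033],[-0.346,-0.224,-0.033],[-0.346,-0.224,-0.033],[-0.346,-0.224,-0.033],[-0.346,-0.224,-0.033],[-0.346,-0.224,-0.033],[-0.346,-0.224,-0.033],[-0.346,-0.224,-0.033],[-0.346,-0.224,-0.033],[-0.346,-0.224,-0.033],[-0.346,-0.224,-0.033],[-0.346,-0.224,-0.033]], dr=[[0,0,69],[0,0,69],[0,0,69],[0,0,69],[0,0,69],[0,0,69],[0,0,69],[0,0,69],[0,0,69],[0,0,69],[0,0,69],[0,0,69],[0,0,69],[0,0,69]], newtons=20)

```text
time: 1.27
ee_pos: [0.4392, 0.2211, 0.2393]
eef_rot: [-0.0, 0.693, 0.721, -0.001]
wrist_force: [0.0, 0.1, 0.2]
grip_width: -0.0004
```

```bash
python3 - <<'E'
from h import *
o=get_obs(); print(o['time'],o['ee_pos'],o['joints'],o['grip_width'])
togo([.4225,-.21,.22],23.5)
E
```

```text
1.2667 [0.4392349  0.22106315 0.23932478] [ 3.80886675e-01  1.66330030e-01  1.61839270e+00 -6.78093405e-04
  1.35945446e+00  3.40702360e-01] -0.00041431374368698534
shift [-0.43   -0.0341  0.02  ] heading 92.31 turn [-6.000e-02  1.500e-01  6.881e+01]
```

>>> play_rows(gripper=[-1,-1,-1,-1,-1,-1,-1,-1,-1,-1,-1,-1,-1,-1], translation=[[-0.43,-0.034,0.02],[-0.43,-0.034,0.02],[-0.43,-0.034,0.02],[-0.43,-0.034,0.02],[-0.43,-0.034,0.02],[-0.43,-0.034,0.02],[-0.43,-0.034,0.02],[-0.43,-0.034,0.02],[-0.43,-0.034,0.02],[-0.43,-0.034,0.02],[-0.43,-0.034,0.02],[-0.43,-0.034,0.02],[-0.43,-0.034,0.02],[-0.43,-0.034,0.02]], dr=[[0,0,69],[0,0,69],[0,0,69],[0,0,69],[0,0,69],[0,0,69],[0,0,69],[0,0,69],[0,0,69],[0,0,69],[0,0,69],[0,0,69],[0,0,69],[0,0,69]])

```text
time: 2.43
ee_pos: [0.4225, -0.2079, 0.2198]
eef_rot: [-0.0, 0.979, 0.203, -0.001]
wrist_force: [-0.0, -0.4, -0.1]
grip_width: 0.0
```

```bash
python3 - <<'E'
from h import *
o=get_obs(); print(o['time'],o['ee_pos'],o['joints'],o['wrist_force'])
c=snap('wrist','w1.png'); print(c['eye'],c['fx'],q2R(c['orientation'])[:,2],c['dist_coeffs'])
E
```

```text
2.4333 [ 0.42248168 -0.20789946  0.21975973] [-0.54566336  0.15145342  1.68901339 -0.00169751  1.30356716  0.61640358] [-0.01337266 -0.43041063 -0.13319563]
[ 0.49779786 -0.17508728  0.38594728] 276.8401781387853 [0.29826361 0.12837503 0.94581112] [-0.04425592  0.          0.          0.          0.        ]
```

View pics/w1.png

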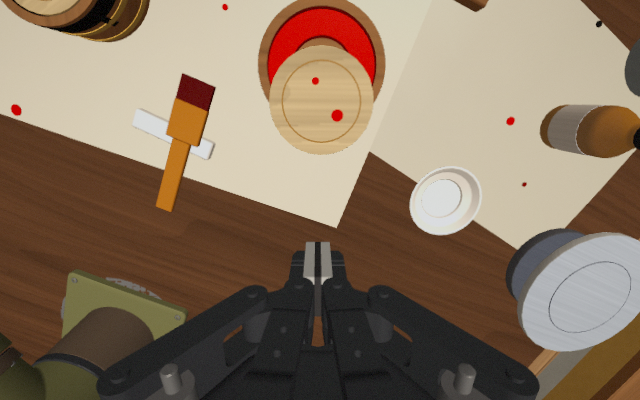

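The wrist view shows the lid at about (321,99) in front of the pot ring centred at about (322,62). The shut fingertips are at about (318,245).

```bash
cat >> h.py <<'E'
from scipy.optimize import least_squares
def fit(q,r,x0):
    s=least_squares(lambda p:np.hypot(*(q[:,:2]-p).T)-r,x0,loss='soft_l1',f_scale=.001); return s.x,np.abs(s.fun).mean(),len(q)
def measure(c,seed=(.52,-.17),draw=None):
    hsv=cv2.cvtColor(c['img'],cv2.COLOR_RGB2HSV)
    P=cloud(c); z=P[...,2]; near=np.hypot(P[...,0]-seed[0],P[...,1]-seed[1])<.11
    fg=(near&(z>.02)&(c['range_z']>0)).astype(np.uint8)
    red=(near&((hsv[...,0]<5)|(hsv[...,0]>175))&(hsv[...,1]>190)).astype(np.uint8)
    # red seat floor: outer boundary -> rim inner top edge / ledge corner
    k=max(cv2.findContours(red,cv2.RETR_EXTERNAL,cv2.CHAIN_APPROX_NONE)[0],key=cv2.contourArea)[:,0]
    lid=(near&(z>.0925)&(z<.12)&(hsv[...,2]>140)).astype(np.uint8)
    return fg,red,lid,k,hsv,z
E
python3 - <<'E'
from h import *
c=np.load('pics/w1.png.npy',allow_pickle=True).item()
fg,red,lid,k,hsv,z=measure(c)
for v in (3,6,8,10,15,20,40,50,60): print(v,z[v,322].round(4),hsv[v,322], c['img'][v,322])
for u in range(255,292,3): print(u,z[70,u].round(4),hsv[70,u])
cv2.imwrite('pics/m1.png',cv2.resize(np.hstack([fg,red,lid])[0:180]*255,None,fx=.41,fy=.41))
for n in range(40,50,3): print(n,z[n,322],hsv[n,322])
for u in range(360,392,3): print(u,z[100,u].round(4),hsv[100,u])
E
```

```text
3 0.0858 [ 15 157 154] [154 105  59]
6 0.0855 [  6 225  93] [93 28 11]
8 0.079 [  0 255  92] [92  0  0]
10 0.0792 [  2 243 207] [207  20  10]
15 0.0792 [  1 249 208] [208  14   5]
20 0.0787 [  2 255 207] [207  14   0]
40 0.019 [ 14 157 149] [149 100  57]
50 0.0964 [ 18  96 185] [185 157 115]
60 0.0972 [ 17 140 177] [177 136  80]
255 -0.0005 [ 21  38 217]
258 -0.0013 [ 16  93 161]
261 0.0882 [ 14 157 143]
264 0.0865 [ 14 156 144]
267 0.083 [ 10 196 122]
270 0.0793 [  1 255 207]
273 0.0784 [  0 255 207]
276 0.0776 [  0 255 207]
279 0.0983 [ 19 100 187]
282 0.098 [ 19  98 187]
285 0.0973 [ 19  97 186]
288 0.0963 [ 19  99 185]
291 0.0965 [ 19  97 187]
40 0.01898908394905302 [ 14 157 149]
43 0.02074275522536423 [ 14 155 155]
46 0.09724300259229446 [ 18  97 191]
49 0.09702663474939865 [ 18  97 187]
360 0.0977 [ 17 138 179]
363 0.0965 [ 19  94 199]
366 0.0974 [ 19  95 199]
369 0.0961 [ 19  95 199]
372 0.0959 [ 19  94 199]
375 0.001 [ 17  61 184]
378 0.0009 [ 21  40 217]
381 0.0008 [ 20  40 218]
384 0.0004 [ 20  39 218]
387 -0.0002 [ 21  39 217]
390 0.0007 [ 20  41 212]
```

```bash
cat >> h.py <<'E'
def locate(c,seed=(.52,-.17)):
    hsv=cv2.cvtColor(c['img'],cv2.COLOR_RGB2HSV); P=cloud(c)
    X=onplane(c,np.c_[np.tile(np.arange(640),400),np.repeat(np.arange(400),640)],.09).reshape(400,640,3)
    near=np.hypot(X[...,0]-seed[0],X[...,1]-seed[1])<.12
    big=lambda m:max(cv2.findContours(m.astype(np.uint8),cv2.RETR_EXTERNAL,cv2.CHAIN_APPROX_NONE)[0],key=cv2.contourArea)[:,0]
    inb=lambda k:k[(k[:,0]>1)&(k[:,0]<638)&(k[:,1]>1)&(k[:,1]<398)]
    zm=cv2.medianBlur(P[...,2].astype(np.float32),3)
    lid=near&(zm>.0925)&(zm<.11); lid=cv2.morphologyEx(lid.astype(np.uint8),cv2.MORPH_OPEN,np.ones((7,7)))
    kl=inb(big(lid)); L=fit(onplane(c,kl,.097),.0518,seed)
    fg=near&(hsv[...,1]>75)&(zm>.03)
    kp=inb(big(fg)); q=onplane(c,kp,.088)
    far=np.hypot(*(q[:,:2]-L[0]).T)>.058
    e=np.array(c['eye']); 
    Pt=fit(q[far],.0628,seed)
    for _ in range(3): # keep the side away from the camera (rim edge is the silhouette there)
        w=q[far][:,:2]-Pt[0]; ok=(np.abs(np.hypot(*w.T)-.0628)<.003)
        Pt=fit(q[far][ok],.0628,Pt[0])
    return L,Pt,kl,kp[far][ok]
E
python3 - <<'E'
from h import *
c=np.load('pics/w1.png.npy',allow_pickle=True).item()
L,Pt,kl,kp=locate(c); print('lid',L,'pot',Pt,'off',Pt[0]-L[0],np.hypot(*(Pt[0]-L[0])),np.degrees(np.arctan2(*(Pt[0]-L[0])[::-1])))
im=c['img'][:,:,::-1].copy()
for k in kl: im[k[1],k[0]]=(255,0,0)
for k in kp: im[k[1],k[0]]=(0,255,0)
cv2.imwrite('pics/f1.png',cv2.resize(im[0:180,220:420],None,fx=3,fy=3,interpolation=0))
E
```

```text
lid (array([ 0.50119706, -0.17699315]), np.float64(0.0006078931867394656), 301) pot (array([ 0.53120591, -0.16441766]), np.float64(0.0004067502524067034), 193) off [0.03000885 0.01257549] 0.032537272483461145 22.736574537520443
```

View pics/f1.png

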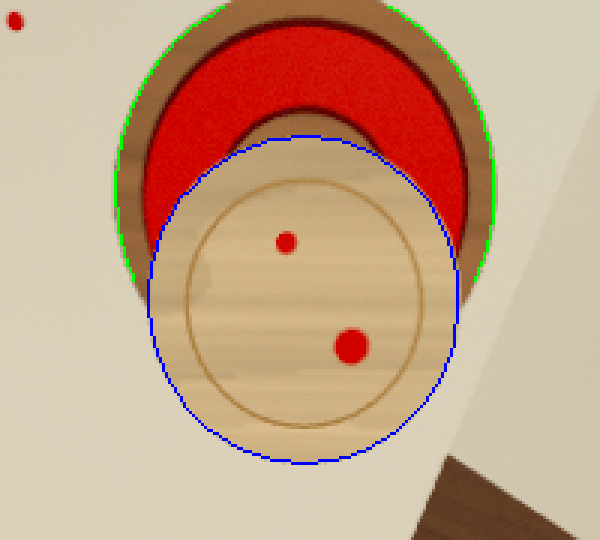

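```bash
python3 - <<'E'
from h import *
togo([.432,-.206,.0915],22.7)
E
```

```text
shift [0.0097 0.0022 0.1284] heading 23.48 turn [-0.04  0.15  0.78]
```

>>> play_rows(gripper=[-1,-1,-1,-1,-1,-1,-1,-1], translation=[[0.01,0.002,0.04],[0.01,0.002,0.08],[0.01,0.002,0.11],[0.01,0.002,0.128],[0.01,0.002,0.128],[0.01,0.002,0.128],[0.01,0.002,0.128],[0.01,0.002,0.128]], dr=[[0,0.1,0.8],[0,0.1,0.8],[0,0.1,0.8],[0,0.1,0.8],[0,0.1,0.8],[0,0.1,0.8],[0,0.1,0.8],[0,0.1,0.8]])

```text
time: 3.15
ee_pos: [0.4338, -0.2059, 0.0936]
eef_rot: [0.001, 0.98, 0.197, 0.001]
wrist_force: [-0.3, 0.8, 0.4]
grip_width: 0.0001
```

```bash
python3 - <<'E'
from h import *
o=get_obs(); print(o['time'],o['ee_pos'],o['wrist_force'])
c=snap('wrist','w2.png'); snap('side','s2.png')
L,Pt,kl,kp=locate(c); print('lid',L,'pot',Pt)
d=np.array([np.cos(np.radians(22.7)),np.sin(np.radians(22.7))])
print('along/lat of lid rel tcp',(L[0]-o['ee_pos'][:2])@d,(L[0]-o['ee_pos'][:2])@[-d[1],d[0]], 'pot',(Pt[0]-o['ee_pos'][:2])@d,(Pt[0]-o['ee_pos'][:2])@[-d[1],d[0]])
E
```

```text
3.15 [ 0.43380305 -0.20591988  0.09364188] [-0.30344157  0.80446139  0.38266561]
lid (array([ 0.50131605, -0.17710839]), np.float64(0.0005843061957829124), 520) pot (array([ 0.53147082, -0.16427134]), np.float64(0.0003261877892130967), 209)
along/lat of lid rel tcp 0.0734018475775022 0.000526025354910474 pot 0.10617466813694662 0.0007317849432146331
```

View pics/w2.png

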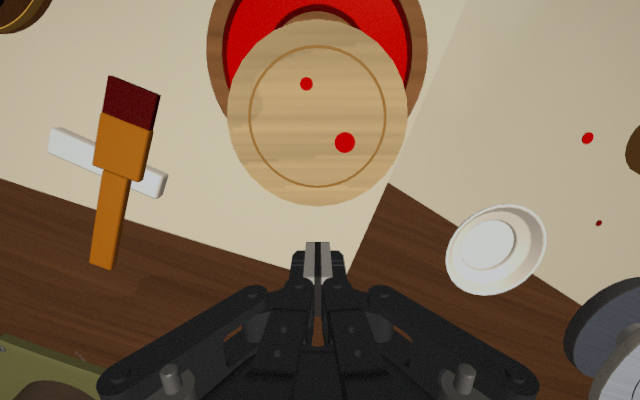

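```bash
python3 - <<'E'
from h import *
o=get_obs(); print(o['time'],o['ee_pos'],o['dq'])
togo([.4338+.020*.9225,-.2059+.020*.386,.0912],22.7)
E
```

```text
3.25 [ 0.43345993 -0.20613879  0.0934918 ] [-8.27476940e-03  4.65907828e-03  7.69166795e-03 -6.91510323e-04
 -1.95305529e-03 -8.76729541e-05]
shift [ 0.0204 -0.0001  0.0023] heading 22.7 turn [ 0.13 -0.07  0.  ]
```

>>> play_rows(gripper=[-1,-1,-1,-1,-1,-1,-1,-1,-1], translation=[[0.0,0,0.003],[0.003,0,0.003],[0.006,0,0.003],[0.009,0,0.003],[0.012,0,0.003],[0.015,0,0.003],[0.018,0,0.003],[0.021,0,0.003],[0.021,0,0.003]], dr=[[0,0,0],[0,0,0],[0,0,0],[0,0,0],[0,0,0],[0,0,0],[0,0,0],[0,0,0],[0,0,0]])

```text
time: 4.0
ee_pos: [0.4536, -0.198, 0.0905]
eef_rot: [0.001, 0.98, 0.197, 0.001]
wrist_force: [0.8, 0.3, 0.2]
grip_width: -0.0004
```

```bash
cat > st.py <<'E'
import sys
from h import *
c=snap('wrist',sys.argv[1]+'.png'); o=get_obs(); print(o['time'],o['ee_pos'],o['wrist_force'],o['ft_torque'])
L,Pt,kl,kp=locate(c); print('lid',L,'pot',Pt)
d=np.array([np.cos(np.radians(22.7)),np.sin(np.radians(22.7))]); n=np.array([-d[1],d[0]])
t=o['ee_pos'][:2]
print('rel tcp: lid',(L[0]-t)@d,(L[0]-t)@n,'pot',(Pt[0]-t)@d,(Pt[0]-t)@n)
E
python3 st.py w3
```

```text
4.05 [ 0.45321446 -0.19794378  0.09046859] [ 0.29372345  0.0083434  -0.76242116] [0.00745662 0.02074088 0.01311456]
lid (array([ 0.50137439, -0.17698865]), np.float64(0.0005241708651617754), 499) pot (array([ 0.53152477, -0.16425849]), np.float64(0.0002720277029759647), 281)
rel tcp: lid 0.052516075200309244 0.0007466968441156179 pot 0.08524359301316162 0.0008555414197081857
```

View pics/w3.png

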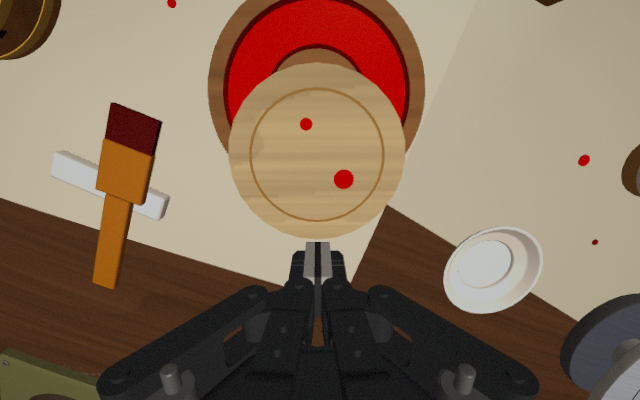

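```bash
python3 - <<'E'
from h import *
c=np.load('pics/w3.png.npy',allow_pickle=True).item(); P=cloud(c); o=get_obs(); M=q2R(o['eef_rot'])
for v in range(226,290,3):
    print(v,[ (np.round((P[v,u]-o['ee_pos'])@M*1000,1).tolist()) for u in (312,324)])
E
```

```text
226 [[9.5, -3.5, -5.7], [9.9, 4.1, -6.5]]
229 [[8.2, -3.5, -7.3], [8.0, 4.1, -6.9]]
232 [[5.5, -3.5, -6.1], [4.7, 4.2, -4.4]]
235 [[3.6, -3.5, -6.4], [3.6, 4.1, -6.5]]
238 [[1.2, -3.6, -5.9], [1.1, 4.2, -5.9]]
241 [[-50.4, -5.6, 89.6], [-51.0, 6.8, 90.9]]
244 [[9.8, -3.1, -30.4], [10.4, 3.5, -31.4]]
247 [[9.9, -3.0, -33.9], [10.1, 3.4, -34.4]]
250 [[9.9, -3.0, -37.2], [10.1, 3.4, -37.6]]
253 [[10.3, -2.9, -41.0], [10.0, 3.3, -40.5]]
256 [[9.8, -2.8, -43.3], [10.3, 3.2, -44.0]]
259 [[10.1, -2.8, -46.5], [10.0, 3.2, -46.3]]
262 [[9.5, -2.8, -48.3], [9.6, 3.1, -48.6]]
265 [[10.0, -2.7, -51.9], [10.0, 3.0, -51.9]]
268 [[10.0, -2.6, -54.5], [9.9, 3.0, -54.3]]
271 [[9.6, -2.6, -56.4], [9.9, 2.9, -56.9]]
274 [[9.2, -2.6, -58.2], [10.5, 2.8, -60.0]]
277 [[10.8, -2.5, -62.8], [9.3, 2.8, -60.6]]
280 [[8.6, -2.5, -61.9], [8.4, 2.8, -61.6]]
283 [[11.3, -2.4, -67.9], [10.9, 2.7, -67.3]]
286 [[11.2, -2.4, -69.8], [11.0, 2.6, -69.5]]
289 [[10.5, -2.3, -70.9], [11.4, 2.6, -72.0]]
```

The depth image puts the visible finger ends about 30 mm behind the stated TCP, and the lid hasn't moved. I'll cross-check that with the side camera.

```bash
python3 - <<'E'
from h import *
c=snap('side','s3.png')
cv2.imwrite('pics/s3z.png',cv2.resize(c['img'][150:290,240:400,::-1],None,fx=5,fy=4.2,interpolation=cv2.INTER_CUBIC)[:590])
o=get_obs(); e=np.array(c['eye']); Q=q2R(c['orientation'])
P=cloud(c)
near=(np.hypot(P[...,0]-o['ee_pos'][0],P[...,1]-o['ee_pos'][1])<.03)
q=P[near&(P[...,2]>.03)]; print(len(q), np.sort(q[:,2])[:40].round(3))
p=Q.T@(o['ee_pos']-e); K=[c['fx'],c['fy'],c['cx'],c['cy']]; print(p,K[2]+K[0]*p[0]/-p[2],K[3]-K[1]*p[1]/-p[2])
E
```

```text
764 [0.03  0.03  0.031 0.032 0.032 0.032 0.033 0.034 0.035 0.036 0.036 0.037
 0.037 0.038 0.038 0.038 0.039 0.039 0.039 0.039 0.04  0.04  0.041 0.042
 0.042 0.042 0.043 0.045 0.045 0.045 0.046 0.047 0.047 0.047 0.048 0.049
 0.049 0.049 0.049 0.05 ]
[-0.05735659 -0.12973602 -1.19888013] 312.37945863061077 251.04340338606897
```

View pics/s3z.png

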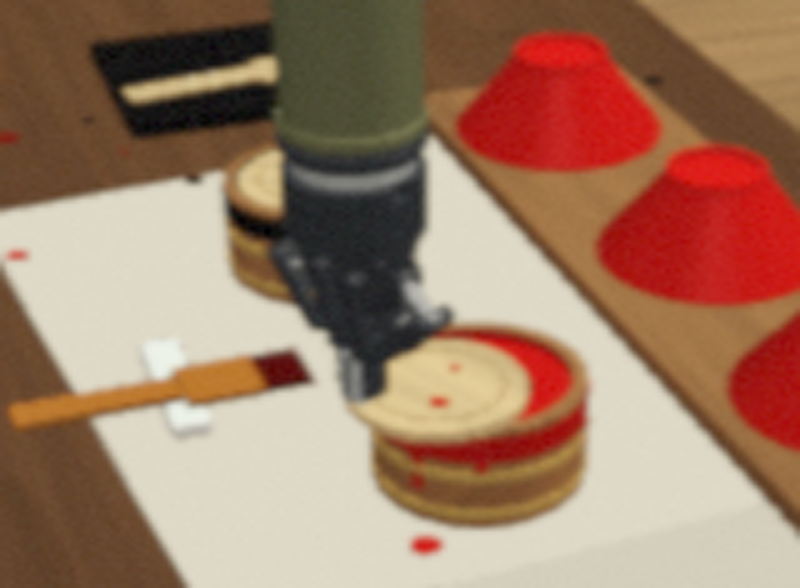

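Both views agree that the real fingertips end about 28 mm above the reported TCP. In the wrist depth image the front face stops at tool z ≈ -29 mm and x ≈ +10 mm. In the side view the tips are 5 px above the projected TCP. They are therefore hovering over the lid, which explains the lack of contact. I'll back off, lower by what I measured, and check again.

>>> play_rows(gripper=[-1,-1,-1,-1,-1,-1,-1,-1], translation=[[-0.01,0,0],[-0.02,0,0],[-0.025,0,0],[-0.025,0,0.01],[-0.025,0,0.018],[-0.025,0,0.023],[-0.025,0,0.023],[-0.025,0,0.023]], dr=[[0,0,0],[0,0,0],[0,0,0],[0,0,0],[0,0,0],[0,0,0],[0,0,0],[0,0,0]])

```text
time: 4.77
ee_pos: [0.4295, -0.2075, 0.067]
eef_rot: [0.001, 0.98, 0.197, 0.0]
wrist_force: [-0.2, 0.2, -0.0]
grip_width: 0.0002
```

```bash
python3 st.py w4; cat > tip.py <<'E'
import sys
from h import *
f=sys.argv[1]
c=np.load('pics/%s.png.npy'%f,allow_pickle=True).item(); P=cloud(c); o=get_obs(); M=q2R(o['eef_rot'])
T=(P-o['ee_pos'])@M*1000
for v in range(236,250): print(v,[T[v,u].round(1).tolist() for u in (310,325)],c['range_z'][v,310])
E
python3 tip.py w4
python3 - <<'E'
from h import *
c=snap('side','s4.png')
cv2.imwrite('pics/s4z.png',cv2.resize(c['img'][200:290,270:370,::-1],None,fx=6,fy=6,interpolation=cv2.INTER_NEAREST))
o=get_obs(); e=np.array(c['eye']); Q=q2R(c['orientation']); M=q2R(o['eef_rot'])
for w in ([0,0,0],[0,0,-.028],[.011,.014,-.028],[-.011,.014,-.028],[.011,-.014,-.028],[-.011,-.014,-.028]):
    p=Q.T@(o['ee_pos']+M@w-e); print(w,round(c['cx']+c['fx']*p[0]/-p[2],1),round(c['cy']-c['fy']*p[1]/-p[2],1))
E
```

```text
4.8167 [ 0.42987592 -0.20767476  0.06731568] [ 0.04191885 -0.42161668  0.1342133 ] [0.00829575 0.00178375 0.02647223]
lid (array([ 0.50149257, -0.17701639]), np.float64(0.0005800829431640269), 526) pot (array([ 0.53220559, -0.16394387]), np.float64(0.00031315133425024), 189)
rel tcp: lid 0.0779003374069113 0.0006462141108782768 pot 0.11127903319886631 0.000853765126986142
236 [[-34.0, -7.5, 66.9], [-34.1, 6.5, 67.0]] 0.25776204
237 [[-35.2, -7.5, 67.2], [-35.0, 6.5, 66.8]] 0.25838444
238 [[-36.4, -7.5, 67.5], [-36.2, 6.5, 67.1]] 0.25914606
239 [[-37.2, -7.5, 67.0], [-36.8, 6.5, 66.3]] 0.258902
240 [[-38.6, -7.5, 67.8], [-37.8, 6.5, 66.3]] 0.2600467
241 [[-39.3, -7.5, 67.1], [-39.2, 6.6, 66.9]] 0.25969055
242 [[9.2, -4.6, -27.7], [9.3, 3.7, -27.9]] 0.15427746
243 [[9.3, -4.6, -29.1], [9.5, 3.7, -29.5]] 0.1528734
244 [[9.7, -4.6, -31.0], [9.4, 3.6, -30.6]] 0.15098743
245 [[9.2, -4.6, -31.3], [9.4, 3.6, -31.6]] 0.15087779
246 [[9.9, -4.5, -33.7], [9.4, 3.6, -32.8]] 0.14839752
247 [[8.9, -4.5, -33.0], [9.1, 3.6, -33.4]] 0.1493648
248 [[9.0, -4.5, -34.2], [8.7, 3.6, -33.7]] 0.1481921
249 [[9.2, -4.4, -35.7], [9.3, 3.5, -35.9]] 0.14666617
[0, 0, 0] 305.8 261.6
[0, 0, -0.028] 305.4 253.5
[0.011, 0.014, -0.028] 311.9 254.1
[-0.011, 0.014, -0.028] 305.7 257.7
[0.011, -0.014, -0.028] 305.2 249.5
[-0.011, -0.014, -0.028] 299.0 252.9
```

View pics/s4z.png

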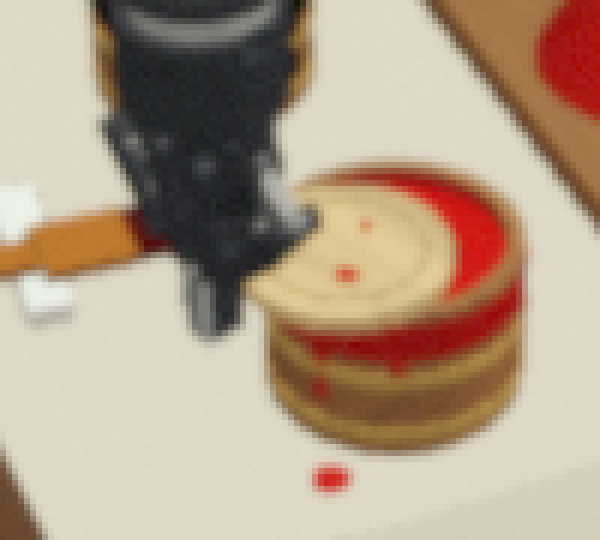

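View pics/w4.png

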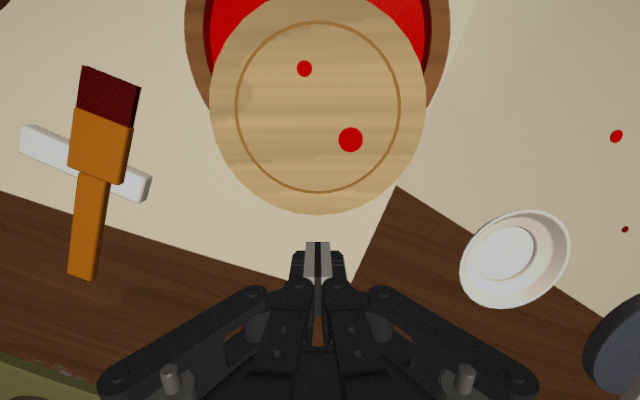

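```bash
python3 - <<'E'
from h import *
c=np.load('pics/w4.png.npy',allow_pickle=True).item(); P=cloud(c); o=get_obs(); M=q2R(o['eef_rot'])
T=(P-o['ee_pos'])@M*1000
m=(T[...,2]<-33)&(c['range_z']>0); q=T[m]
q=q[(np.abs(q[:,1])<130)]
for a,b in [(-45,-33),(-60,-45),(-75,-60),(-95,-75),(-120,-95)]:
    s=q[(q[:,2]>a)&(q[:,2]<b)]; print(a,b,len(s),s[:,0].max(),s[:,1].min(),s[:,1].max()) if len(s) else 0
togo([0.4299,-.2077,.063],22.7)
E
```

```text
-45 -33 608 9.966771134647285 -14.228623484354355 13.097993687483378
-60 -45 835 9.99798769267061 -14.315843197467391 12.979786914054936
-75 -60 2601 12.690586603719424 -35.032660155928596 33.92543874506018
-95 -75 10308 16.570228247810796 -50.94540713545323 49.658827863876986
-120 -95 23042 19.543890121366918 -62.65217947180753 61.25086352400672
shift [-0.0002 -0.0002  0.0045] heading 22.73 turn [ 0.13 -0.07  0.03]
```

>>> play_rows(gripper=[-1,-1,-1,-1,-1,-1,-1,-1,-1,-1,-1,-1,-1,-1], translation=[[0,-0.001,0.0045],[0,-0.001,0.0045],[0.004,-0.001,0.0045],[0.008,-0.001,0.0045],[0.012,-0.001,0.0045],[0.015,-0.001,0.0045],[0.018,-0.001,0.0045],[0.021,-0.001,0.0045],[0.024,-0.001,0.0045],[0.027,-0.001,0.0045],[0.03,-0.001,0.0045],[0.033,-0.001,0.0045],[0.035,-0.001,0.0045],[0.035,-0.001,0.0045]], dr=[[0,0,0],[0,0,0],[0,0,0],[0,0,0],[0,0,0],[0,0,0],[0,0,0],[0,0,0],[0,0,0],[0,0,0],[0,0,0],[0,0,0],[0,0,0],[0,0,0]])

```text
time: 6.03
ee_pos: [0.4626, -0.1932, 0.0631]
eef_rot: [0.001, 0.98, 0.197, 0.001]
wrist_force: [-0.1, -0.9, 0.3]
grip_width: -0.0
```

```bash
python3 st.py w5; python3 - <<'E'
from h import *
c=snap('side','s5.png')
cv2.imwrite('pics/s5z.png',cv2.resize(c['img'][200:290,270:370,::-1],None,fx=6,fy=6,interpolation=cv2.INTER_NEAREST))
E
```

```text
6.0833 [ 0.46239752 -0.19324167  0.06305099] [-0.29555023  0.48114876  1.14023406] [-0.00251538 -0.00017809 -0.00480931]
lid (array([ 0.51863222, -0.16985606]), np.float64(0.0016764238196549175), 701) pot (array([ 0.53146129, -0.16424145]), np.float64(0.0002579974836318567), 338)
rel tcp: lid 0.06090330690215122 -0.00012719974105637188 pot 0.07490532053026432 0.000101675310537786
```

View pics/w5.png

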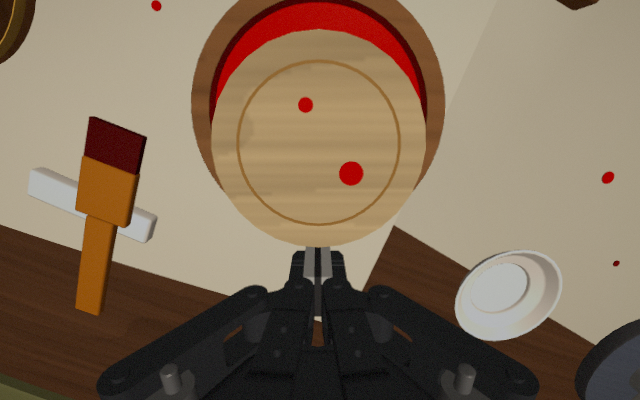

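View pics/s5z.png

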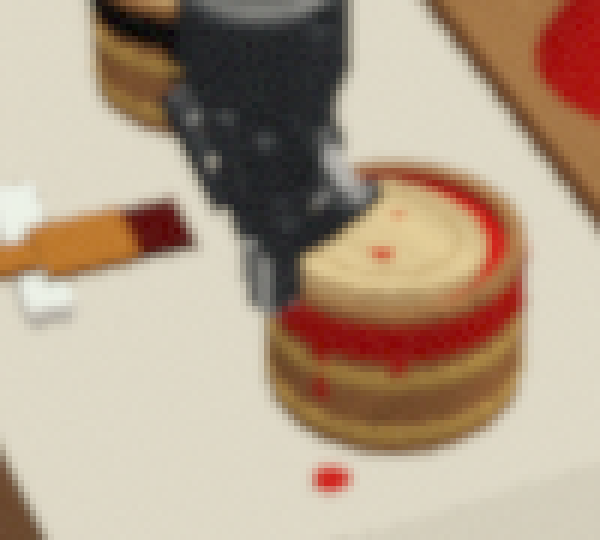

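The lid slid 19 mm with no measurable force, and the pot stayed within 1 mm. The lid is about 14 mm short. I'll advance another 12.5 mm slowly.

>>> play_rows(gripper=[-1,-1,-1,-1,-1,-1,-1,-1,-1], translation=[[0.002,0,0],[0.004,0,0],[0.006,0,0],[0.008,0,0],[0.01,0,0],[0.011,0,0],[0.012,0,0],[0.0125,0,0],[0.0125,0,0]], dr=[[0,0,0],[0,0,0],[0,0,0],[0,0,0],[0,0,0],[0,0,0],[0,0,0],[0,0,0],[0,0,0]])

```text
time: 6.88
ee_pos: [0.4699, -0.1888, 0.0628]
eef_rot: [0.001, 0.98, 0.198, -0.003]
wrist_force: [-8.5, -4.8, 4.7]
grip_width: -0.0
```

```bash
cat > lidz.py <<'E'
import sys
from h import *
c=np.load('pics/%s.png.npy'%sys.argv[1],allow_pickle=True).item(); P=cloud(c)
C=np.array([.5313,-.1643]); d=np.array([.9225,.386]); n=np.array([-.386,.9225])
w=P[...,:2]-C; a=w@d*1000; b=w@n*1000
for A,B in [(-58,0),(-50,0),(-45,0),(-40,0),(-30,0),(-20,0),(0,0),(20,0),(30,0),(40,0),(46,0),(58,0),(0,-45),(0,45),(0,58),(0,-58),(-35,35),(-35,-35),(35,35),(35,-35)]:
    m=(np.hypot(a-A,b-B)<3)&(P[...,2]>.01)&(P[...,2]<.3); print(A,B,m.sum(),np.round(np.median(P[m][:,2])*1000,1) if m.sum() else None)
E
python3 st.py w6; python3 lidz.py w6; python3 - <<'E'
from h import *
c=snap('side','s6.png')
cv2.imwrite('pics/s6z.png',cv2.resize(c['img'][200:290,270:370,::-1],None,fx=6,fy=6,interpolation=cv2.INTER_NEAREST))
E
```

```text
6.9333 [ 0.46989811 -0.18876763  0.06279202] [-8.18644472 -5.57598409  6.40954214] [-0.75874094  1.42750752 -0.02653726]
lid (array([ 0.51675329, -0.17016511]), np.float64(0.008619524102337604), 686) pot (array([ 0.53462759, -0.16241423]), np.float64(0.00024505789609318535), 359)
rel tcp: lid 0.05040451723769374 -0.0009201607383287778 pot 0.06988535099262368 -0.0006674828446222261
-58 0 1170 165.0
-50 0 116 101.4
-45 0 104 100.5
-40 0 108 99.7
-30 0 115 98.5
-20 0 114 96.9
0 0 126 94.2
20 0 134 91.5
30 0 139 90.1
40 0 144 88.7
46 0 110 87.8
58 0 234 83.6
0 -45 122 94.3
0 45 122 94.2
0 58 109 87.6
0 -58 114 87.6
-35 35 112 98.9
-35 -35 108 99.2
35 35 70 89.0
35 -35 56 89.0
```

View pics/w6.png

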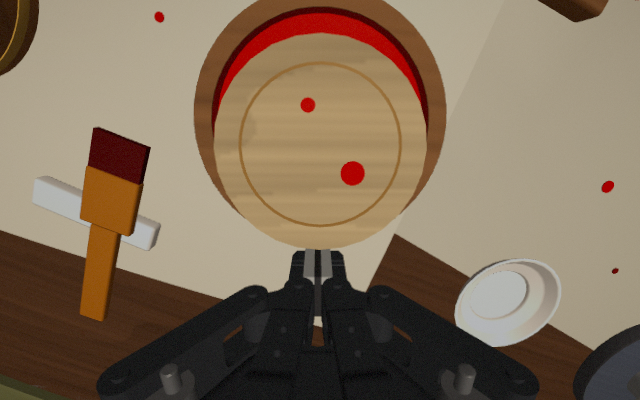

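View pics/s6z.png

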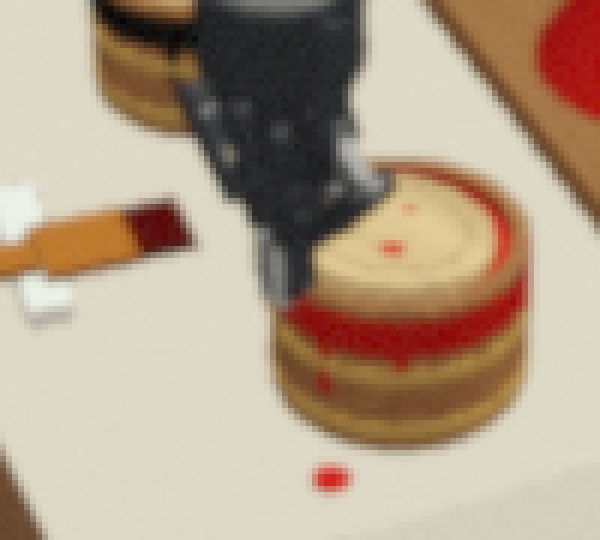

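The 10 N force and the 3.5 mm pot shift mean the tip caught the pot's rim while the tilted lid rose above it. I'll back off straight away and re-measure.

>>> play_rows(gripper=[-1,-1,-1,-1,-1,-1,-1], translation=[[-0.005,0,0],[-0.012,0,0],[-0.02,0,0],[-0.03,0,0],[-0.03,0,-0.003],[-0.03,0,-0.006],[-0.03,0,-0.006]], dr=[[0,0,0],[0,0,0],[0,0,0],[0,0,0],[0,0,0],[0,0,0],[0,0,0]])

```text
time: 7.57
ee_pos: [0.443, -0.2009, 0.0698]
eef_rot: [0.001, 0.98, 0.197, -0.002]
wrist_force: [0.4, 0.5, 0.1]
grip_width: -0.0
```

```bash
python3 st.py w7; python3 lidz.py w7; python3 - <<'E'
from h import *
c=snap('side','s7.png')
cv2.imwrite('pics/s7z.png',cv2.resize(c['img'][200:290,270:370,::-1],None,fx=6,fy=6,interpolation=cv2.INTER_CUBIC))
E
```

```text
7.6167 [ 0.4430956  -0.20078534  0.06957908] [-0.22643493 -0.35846092  0.05899399] [-0.02294936  0.00755592 -0.06106881]
lid (array([ 0.50455228, -0.17516331]), np.float64(0.010181146413576642), 644) pot (array([ 0.53457856, -0.16245495]), np.float64(0.00034511724056180353), 237)
rel tcp: lid 0.06658382435718341 -7.920957213943795e-05 pot 0.09918844785838436 5.741828351085301e-05
-58 0 2 100.1
-50 0 111 101.1
-45 0 113 100.4
-40 0 119 99.7
-30 0 122 98.3
-20 0 127 96.9
0 0 134 94.4
20 0 145 91.5
30 0 146 90.0
40 0 0 None
46 0 0 None
58 0 0 None
0 -45 129 94.3
0 45 132 94.0
0 58 115 87.9
0 -58 121 87.6
-35 35 115 99.0
-35 -35 117 99.0
35 35 14 89.5
35 -35 15 89.4
```

View pics/w7.png

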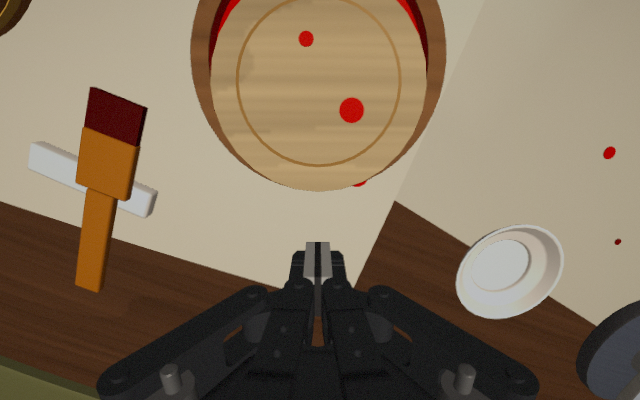

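View pics/s7z.png

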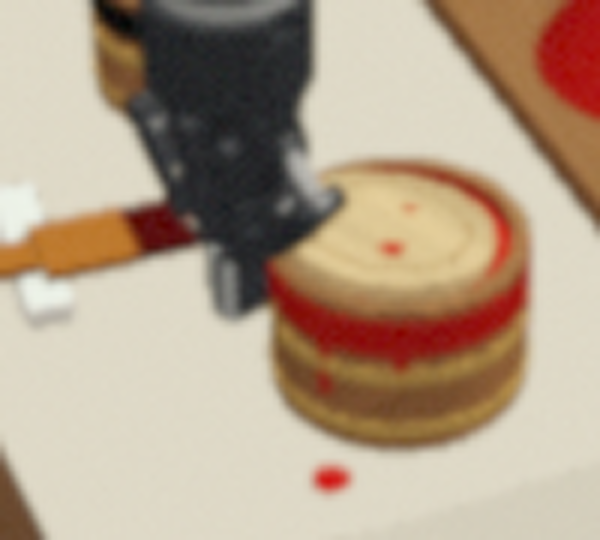

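The pot now sits at about (0.5346,-0.1625), 3.7 mm from where it was. The lid is tipped steadily: its trailing edge spans about 93–102 mm in height and it is roughly 6 mm short. The tip must ride higher than before, above the 88 mm rim but below the lid's top edge. I'll push again with the TCP 4 mm higher than last time.

>>> play_rows(gripper=[-1,-1,-1,-1,-1,-1,-1,-1,-1,-1,-1,-1], translation=[[0.006,0,0.0025],[0.012,0,0.0025],[0.018,0,0.0025],[0.023,0,0.0025],[0.026,0,0.0025],[0.028,0,0.0025],[0.03,0,0.0025],[0.031,0,0.0025],[0.032,0,0.0025],[0.033,0,0.0025],[0.033,0,0.0025],[0.033,0,0.0025]], dr=[[0,0,0],[0,0,0],[0,0,0],[0,0,0],[0,0,0],[0,0,0],[0,0,0],[0,0,0],[0,0,0],[0,0,0],[0,0,0],[0,0,0]])

```text
time: 8.67
ee_pos: [0.4735, -0.1879, 0.0668]
eef_rot: [0.001, 0.98, 0.198, -0.002]
wrist_force: [-0.3, -0.5, -0.3]
grip_width: 0.0
```

```bash
sed -i 's/\.5313,-\.1643/.5346,-.1625/' lidz.py; python3 st.py w8; python3 lidz.py w8; python3 - <<'E'
from h import *
c=snap('side','s8.png')
cv2.imwrite('pics/s8z.png',cv2.resize(c['img'][200:290,270:370,::-1],None,fx=6,fy=6,interpolation=cv2.INTER_CUBIC))
E
```

```text
8.7167 [ 0.47341072 -0.1879209   0.06681704] [-0.46438521  0.74866389  0.15634347] [ 0.04982036  0.02469413 -0.07853325]
lid (array([ 0.50282322, -0.17929808]), np.float64(0.011610005409431114), 625) pot (array([ 0.5347037 , -0.16245801]), np.float64(0.0002449028600562994), 406)
rel tcp: lid 0.030461749239529202 -0.0033955795978757386 pot 0.06637139163099723 -0.00016283970490711937
-58 0 1319 169.4
-50 0 91 99.0
-45 0 99 98.4
-40 0 102 97.8
-30 0 105 96.6
-20 0 106 95.5
0 0 120 93.1
20 0 126 90.9
30 0 129 89.6
40 0 139 88.6
46 0 109 87.9
58 0 149 87.7
0 -45 119 93.5
0 45 113 92.6
0 58 102 87.6
0 -58 101 87.7
-35 35 101 96.9
-35 -35 100 97.7
35 35 54 88.5
35 -35 56 89.2
```

View pics/w8.png

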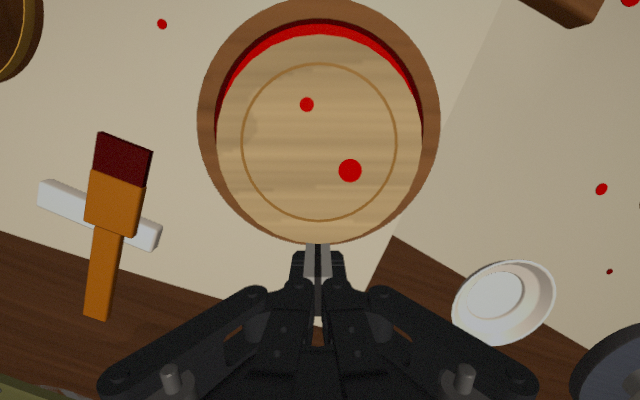

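View pics/s8z.png

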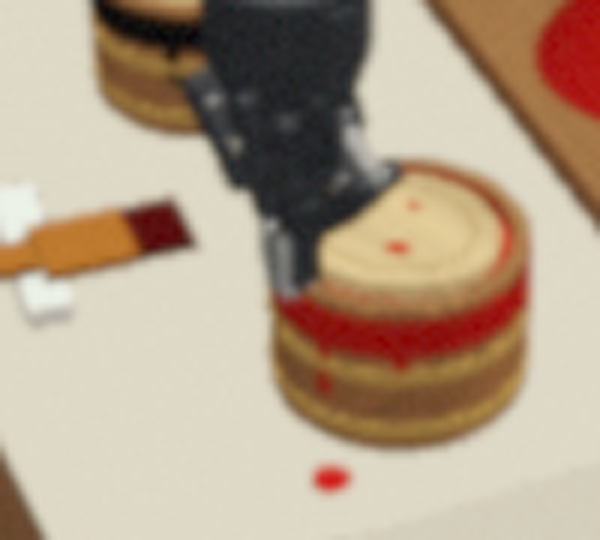

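No force this time and the pot held still. The slope shrank to 0.117, so the lid is about 4 mm off.

>>> play_rows(gripper=[-1,-1,-1,-1,-1,-1], translation=[[0.001,0,0],[0.002,0,0],[0.003,0,0],[0.0035,0,0],[0.0035,0,0],[0.0035,0,0]], dr=[[0,0,0],[0,0,0],[0,0,0],[0,0,0],[0,0,0],[0,0,0]])

```text
time: 9.27
ee_pos: [0.4767, -0.1866, 0.0668]
eef_rot: [0.001, 0.98, 0.198, -0.002]
wrist_force: [-0.6, -0.4, 0.3]
grip_width: 0.0001
```

```bash
python3 st.py w9; python3 lidz.py w9
```

```text
9.3167 [ 0.47664546 -0.18654802  0.06677559] [ 0.06657675 -0.37505122 -0.56743654] [ 0.04809393 -0.02995412  0.03247587]
lid (array([ 0.51329843, -0.14299062]), np.float64(0.003136750244161815), 103) pot (array([ 0.53476725, -0.16199898]), np.float64(0.0002118341278277288), 437)
rel tcp: lid 0.050622829607900294 0.026038757247289195 pot 0.06309318994354626 0.0002178761434081139
-58 0 149 128.2
-50 0 654 172.7
-45 0 77 87.7
-40 0 85 87.8
-30 0 84 87.7
-20 0 92 87.6
0 0 107 87.8
20 0 1126 232.9
30 0 127 87.9
40 0 130 87.8
46 0 138 87.8
58 0 148 87.9
0 -45 102 87.6
0 45 102 87.7
0 58 103 87.7
0 -58 99 87.6
-35 35 87 87.8
-35 -35 81 87.8
35 35 91 87.6
35 -35 88 87.6
```

View pics/w9.png

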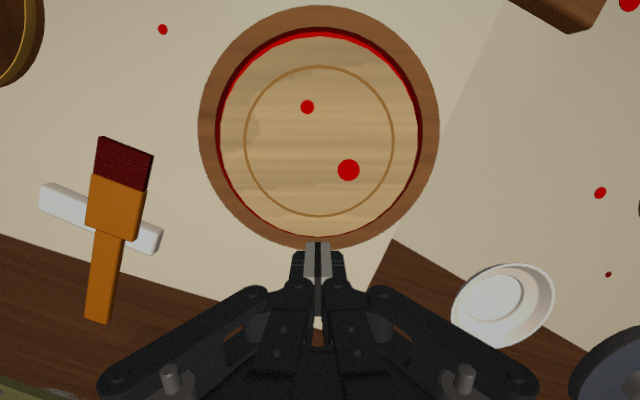

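The lid has dropped flat. Heights read 87.6–87.9 mm on both lid and rim all round, with an even red gap. I'll retreat back and up, then check from clear views.

>>> play_rows(gripper=[-1,-1,-1,-1,-1,-1,-1,-1,-1,-1], translation=[[-0.004,0,-0.006],[-0.01,0,-0.02],[-0.02,0,-0.04],[-0.03,0,-0.07],[-0.04,0,-0.1],[-0.05,0,-0.13],[-0.055,0,-0.15],[-0.055,0,-0.15],[-0.055,0,-0.15],[-0.055,0,-0.15]], dr=[[0,0,0],[0,0,0],[0,0,0],[0,0,0],[0,0,0],[0,0,0],[0,0,0],[0,0,0],[0,0,0],[0,0,0]])

```text
time: 10.15
ee_pos: [0.4258, -0.2071, 0.2166]
eef_rot: [0.001, 0.98, 0.197, -0.002]
wrist_force: [-0.9, 0.6, -0.1]
grip_width: 0.0
```

```bash
python3 st.py w10; python3 lidz.py w10; python3 - <<'E'
from h import *
c=np.load('pics/w10.png.npy',allow_pickle=True).item()
hsv=cv2.cvtColor(c['img'],cv2.COLOR_RGB2HSV)
X=onplane(c,np.c_[np.tile(np.arange(640),400),np.repeat(np.arange(400),640)],.088).reshape(400,640,3)
m=(np.hypot(X[...,0]-.5347,X[...,1]+.1623)<.056)&(hsv[...,0]>=16)&(hsv[...,1]<150)
m=cv2.morphologyEx(m.astype(np.uint8),cv2.MORPH_CLOSE,np.ones((9,9)))
k=max(cv2.findContours(m,cv2.RETR_EXTERNAL,cv2.CHAIN_APPROX_NONE)[0],key=cv2.contourArea)[:,0]
print('lid flush fit',fit(onplane(c,k,.088),.0518,(.5347,-.1623)))
s=snap('side','s10.png')
cv2.imwrite('pics/s10z.png',cv2.resize(s['img'][200:290,270:370,::-1],None,fx=6,fy=6,interpolation=cv2.INTER_CUBIC))
E
```

```text
10.2 [ 0.42558929 -0.20685349  0.21596338] [-0.53704536  0.21078185 -0.35875692] [-0.05745876  0.00563607 -0.02125653]
-58 0 29 87.8
-50 0 29 87.4
-45 0 30 87.6
-40 0 28 87.7
-30 0 30 87.7
-20 0 32 87.7
0 0 32 87.3
20 0 36 87.8
30 0 36 88.0
40 0 35 87.5
46 0 34 87.9
58 0 13 87.9
0 -45 31 87.8
0 45 30 87.6
0 58 33 87.6
0 -58 33 87.9
-35 35 27 87.6
-35 -35 29 87.5
35 35 23 87.7
35 -35 27 87.8
lid flush fit (array([ 0.53318859, -0.16321901]), np.float64(0.0010920736422483938), 313)Traceback (most recent call last):
  File "st.py", line 4, in <module>
    L,Pt,kl,kp=locate(c); print('lid',L,'pot',Pt)
               ~~~~~~^^^
  File "h.py", line 44, in locate
    kl=inb(big(lid)); L=fit(onplane(c,kl,.097),.0518,seed)
           ~~~^^^^^
  File "h.py", line 40, in <lambda>
    big=lambda m:max(cv2.findContours(m.astype(np.uint8),cv2.RETR_EXTERNAL,cv2.CHAIN_APPROX_NONE)[0],key=cv2.contourArea)[:,0]
                 ~~~^^^^^^^^^^^^^^^^^^^^^^^^^^^^^^^^^^^^^^^^^^^^^^^^^^^^^^^^^^^^^^^^^^^^^^^^^^^^^^^^^^^^^^^^^^^^^^^^^^^^^
ValueError: max() iterable argument is empty
```

View pics/w10.png

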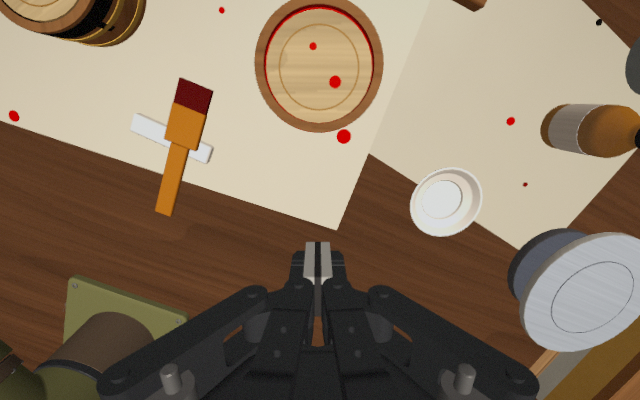

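View pics/s10z.png

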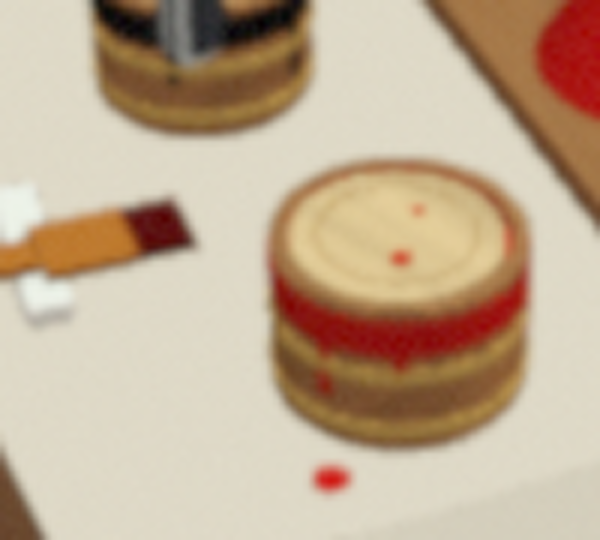

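The wrist view at (319,65) and the side view at (400,235) of the enlarged crop both show the lid lying flush in the pot. The brush, saucer, black pot and bowls look undisturbed. I'm handing in.

```bash
python3 -c "
from bench import *
print(hand_in())"
```

```text
the job is handed in; nothing more can be done
None
```

The lid is back in its seat and flush all round, but I shoved the pot about 4 mm while doing it. I left the pot there rather than risk a second push near the bowls. I pushed the lid with the shut fingertips from the overhanging side and never gripped or lifted it. The job took about 10 s of the 35 s.

**Last checks:**
- **Flushness:** lid and rim both read 87.3–88.0 mm high at every point checked, with the gripper clear.
- **Centring:** my fit put the lid's centre within about 2 mm of the pot's axis.
- **Other objects:** the brush, saucer, black pot and bowls showed no change in the views I took. I did not measure them.

**What went wrong or disagreed:**
- **Fingertip position:** the cameras put the real finger ends about 25–28 mm above the reported TCP. My first approach passed over the lid without touching it, so I corrected for this.
- **Pot moved:** my second push was too low. The tip caught the pot's rim at about 10 N and moved the pot away from the robot, from about (0.531, -0.164) to (0.535, -0.162). I backed off and pushed about 4 mm higher, and the pot then stayed put to within measuring error.
- **Failed check:** my usual lid-locating script gave an error on the final picture, because it looks for a lid standing above the rim. I used the height readings and a separate circle fit instead.

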